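Check a bush's bore depth with a pin gauge and show the reading to the camera

TASK

Slide the carriage from under the dial comparator fully forward against its front stop, then take the pin depth gauge from its wooden rest, slide its stem down the sloping bush's bore until the collar sits flat on the mouth, and draw it straight out again without disturbing the pin, whose exposed length is the reading. Finish still holding the gauge level and side-on to the inspection camera, nothing but the gripper touching it, with the pin's tip about 8 cm in front of the middle of the lens at the lens's height: keep it held there, do not put it down or let go. Seat the collar gently, do not touch the dial comparator or the camera, leave the carriage against its stop and leave the other things on the bench where they are.

Things in the scene. Friction and masses are not known exactly. Their poses are not given: they have to be found in the camera images.
- slide_bed: grey cast bench slide, 400 long x 100 wide x 43 high, fixed. Origin on the bench under the slideway's middle line; the bed reaches from x -160 (near the robot) to +240 in its own frame. Its x axis runs along the slideway away from the robot, z up. The front stop is a dark steel block (56 wide, top 72 high) near its -x end.
- carriage (a joint): travel of the aluminium carriage (110 along the slide x 150 across, top 60 above the bench) towards the bed's -x, in m: 0 at the rear under the dial, 0.14 against the front stop. Starts between 0 and 0.03, slides with about 3 N of friction, stays where it is left, cannot lift off. It carries the bush in a sloping vee block and the knob.
- knob (a point): point on the axis of the carriage's upright black pull knob, 90 above the bench: a round knob 20 in diameter from 78 to 100 above the bench (rounded top at 104) on a thinner neck, on the carriage's -y side, about 40 clear of the bush and 65 beside the dial. Room for fingers on its +x and -x sides.
- bush_mouth (a point): centre of the flat rim of a plain steel bush (round tube with closed bottom, 30 outer diameter, 70 long) clamped in the carriage's sloping vee block by a strap over its lower half; about 112 above the bench. z points out of the mouth along the bore's axis, 30 degrees above level, towards the bed's +y; x lies along the slide. Bore 16 in diameter, 55 deep from the mouth.
- gauge: pin depth gauge, about 0.16 kg, starts level in its rest, axis 60 above the bench, tip roughly to world -y. Origin at the middle of the flat-sided aluminium handle: 90 long (x +-45), 16 wide (y: grip across it), 22 high (z, up). x points to the tip: collar 32 diameter at x 45 to 51, stem 10 diameter to x 91 with chamfered nose, then the pin. Balance point at about x +20.
- pin (a joint): how far the thin pin (5 diameter, round end) is pushed back into the stem, in m: 0 fully out, as it starts (tip 30 beyond the stem, 70 beyond the collar's face); 0.028 fully in. It slides under about 1.5 N and stays where it is left. With the collar seated on the bush, the bore's bottom has pushed it to 0.015.
- pin_tip (a point): end of the pin, on the gauge's axis, at gauge x +121 while the pin is fully out, less by pin afterwards; axes as gauge.
- collar_face (a point): centre of the collar's front face, at gauge x +51; axes as gauge.
- gauge_rest: wooden rest on the bench for the gauge, board 190 x 86 x 14 high (x -81 to +109), fixed; axes as the gauge lying in it. Two notched uprights: one holds the handle's rear end (x -45 to -33, 46 wide, top 59 high), one the stem (x 68 to 78, 40 wide, top 67 high); between them the handle is free on both sides, with 35 of air below it. The gauge lifts straight up.
- camera: inspection camera on a pillar stand, fixed; origin on the bench, x axis level and pointing backwards: it looks along its own -x. Foot 110 x 90 (x -35 to +75), pillar top 211 high; white camera body with a black lens barrel of 32 diameter, towards the robot.
- lens (a point): centre of the lens's front glass, 180 above the bench, axes as camera: the reading place is at x -80 mm in this frame, y 0, z 0.
- comparator: dial comparator standing on the rear end of the slide bed (origin and axes as slide_bed): column of 22 diameter at x +205, top 280 high; arm at 225 high; round dial of 56 diameter centred at x +75, 230 high, y 0, its plunger reaching down to 150 high. Not to be touched.
- ring_gauge: bystander: loose steel ring, 64 diameter, 20 high, between the robot and the camera; origin under its centre.
- spare_bush: bystander: loose spare bush standing upright, 30 diameter, 70 high, left of the slide; origin under its centre.
- vee_block: bystander: loose dark steel vee block, 50 x 40 x 40 high; origin under its centre.
- screwdriver: bystander: loose screwdriver lying between the slide and the gauge rest.
- cleaner: bystander: loose white bottle with a black cap, 48 diameter, 120 high; origin under its centre.
- block_case: bystander: closed dark wooden gauge-block case, 120 x 75 x 34 high; origin under its centre.
- square: bystander: solid steel cylinder standing upright, 50 diameter, 85 high, left of the slide's rear end; origin under its centre.

How it is judged:
By the outcome, as a careful person would: the job done as asked, in the order asked, and still so for the second after the job is handed in, while the arm keeps its last pose, push and grip.
It also fails if it takes over 58 s, if anything falls off the work surface, if the arm or the gripper's body presses on something with over 40 N, if the wrist force passes 120 N, or if a joint passes its speed limit or range.

ROBOT

A 7-joint arm with a two-finger parallel gripper is mounted at the origin on the work surface. World frame = base frame: x ahead of the robot, y to its left, z up, the work surface at z = 0. Lengths are in mm, angles in degrees, forces in N, time in s.
With the tool pointing down it reaches from about 425 to 825 mm from the base axis. Payload 3.6 kg.
Tool frame: the origin (TCP) lies midway between the tips of the shut fingers; the grasp point (between the pads) lies 19 mm behind it (r.grip_depth is the distance from the TCP to the grasp point, in mm); z points along the fingers, y is the line along which they close (so a half turn about z gives the same grasp; the last joint's range is limited). The gripper opens to 85 mm and grips with 20 to 120 N. Pads are 22 mm wide; open, the fingers measure 114 mm over their backs; the gripper's body (76 mm by 85 mm) begins 54 mm behind the grasp point. The pads swing forward as they close: fully open they stand 13 mm farther back than shut.
Start: joints at [-75.258, 35.231, -0.722, 81.555, 0.464, 63.22, -2.315], TCP at [181.971, 623.979, 231.297] pointing down, gripper open.
Joint ranges: [-178.69, 178.69], [-17.37, 117.87], [-77.05, 75.6], [15.02, 138.74], [-78.02, 258.01], [0.78, 113.62], [-162.83, 162.83]. Speed limits (degrees/s): [159.86, 159.86, 180, 180, 180, 180, 180].

INTERFACE

Orientations are given as [roll, pitch, yaw] about the fixed x, y, z axes, in that order (R = Rz(yaw) Ry(pitch) Rx(roll)).
In Python, from plant import r, eyes gives the robot as it stands.
- The arm moves only by the tool arm_command, never from a script. Its argument "increments" is a list of rows, each a list of 2 entries, a list of its own where there are three numbers: the shift along the tool's x, y, z as a fraction of full scale, then the turn, a rotation vector about the tool's x, y, z as a fraction of full scale. In form: [[[x, y, z], [ax, ay, az]], ...]. A call has 1 to 20 rows; each row is the pose to reach, as a shift and turn from the pose commanded when the call began, along the tool's axes at that moment, turning the shorter way round; what a row does not reach only later rows make up. Full scale, the value 1, is 0.3 m for a shift and pi rad for a turn. A row lasts 1/12 s, in which the tool goes at most 41.7 mm and 7.16 degrees, less where a joint would pass 70% of its speed; a pose out of reach is approached as far as the arm can. A call with a number of a shift or a turn outside -1 to 1 is refused whole. A call with a gripper value outside its range is refused whole. "hand" is the opening, from 0 (shut) to 1 (fully open), set as the call begins (left out, the last holds). The fingers move at their own pace and stop on an object; "grip_force" is the grip in N (left out, the last holds). Time passes only in rows, so rows that repeat a pose let the fingers close. It gives the time, the measured TCP pose, the force, the opening and the grip force at its end, in the units of the state.
- r.read_state(): the state, without advancing time (a new reading comes with each control period).
- eyes.grab_frame(name): name is "scene" or "top"; returns a dict with "pixels" (420x560x3 uint8, red, green, blue), "fov_y" (degrees; the focal length in pixels is half the picture's height over the tangent of half this angle, whatever the lens; pixels are square), "cx", "cy" (the principal point, pixels), "position" and "orientation" of the camera in the world. Camera axes: x right, y down, z forward; pixel columns grow to the right and rows downward; lengths in mm; the calibration is good to about 2 mm. A picture is of the moment at which its call begins. There is no depth.
- r.finish_job(): hands the job in; it is judged then, once.
The state is a dict: "t": time; "joint_pos": joint angles; "joint_velocities": joint speeds; "effort": joint torques, N m; "position": TCP position; "orientation": TCP orientation; "ft_force": force on the tool from outside, world axes, zero at the start; "ft_torque": the same for the moment, N m; "opening": finger opening in mm; "finger_force": force on a finger pad.
Only numpy, scipy, OpenCV 4.12 (cv2) and the standard library are available. Lean on these libraries where they do the work, as an engineer would, in place of code of your own. Each camera call takes 0.05 s, during which the arm holds its last target. There are 200 camera calls.

## Working session

There is one attempt and no reset: what is moved stays moved. The work goes in short steps, Python scripts to look and compute and a tool call to move; the robot and the scene stay as the last step left them, time stands still between calls to the robot, and variables do not carry over. Pictures are saved under pics/ and viewed, at most 13 in all, crops included, and the job is handed in when it is done.

Besides the shell and the picture viewer there is one more tool, called as name([rows], argument=value, ...), one row to a line, values as JSON. arm_command: Moves the arm, as the interface text tells. Its arguments: {"type":"object","properties":{"increments":{"type":"array"},"hand":{"type":"number"},"grip_force":{"type":"number"}},"required":["increments"]}

```bash
ls; mkdir -p pics
python3 - <<'E'
from plant import r, eyes
import cv2
for n in ("scene","top"):
    f=eyes.grab_frame(n); cv2.imwrite(f"pics/{n}0.png",f["pixels"][:,:,::-1])
    print(n,{k:f[k] for k in f if k!="pixels"})
s=r.read_state(); print(s['t'],s['position'],s['orientation'],s['opening'],s['ft_force'])
E
```

```text
pics
scene {'fov_y': 51.88076763285304, 'cx': 276.5667824969068, 'cy': 218.35425951121772, 'position': array([1265.80511981, -123.28453079,  935.15561646]), 'orientation': array([-140.13785325,   -0.25877226,   83.56192531])}
top {'fov_y': 43.26138156020922, 'cx': 278.91843558291384, 'cy': 205.85816533589124, 'position': array([ 528.48862025,  -78.25527196, 1630.69942852]), 'orientation': array([-176.97375564,    1.06357661,  -88.56190293])}
0.1 [181.8116519  623.31937984 230.22426149] [-1.79863044e+02  2.45126834e-03  1.63741443e+02] 85.9234088670339 [0.32320386 0.20590417 0.49180447]
```

View pics/scene0.png

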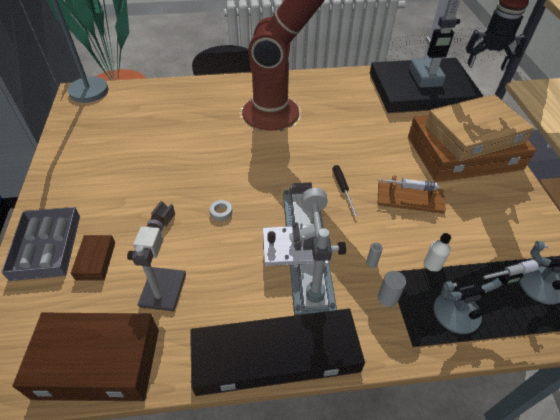

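View pics/top0.png

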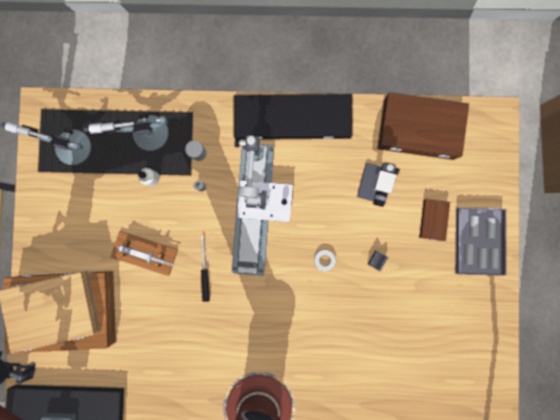

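The scene view shows the slide at about (310,250), the black knob at (271,237), the gauge in its rest at (412,185) and the inspection camera at (150,240). The top view shows the knob at (285,202), the bush left of it, the gauge at (145,254) and the camera lens at (380,198). Next I'll enlarge these areas.

```bash
cat > h.py <<'E'
import numpy as np, cv2
from scipy.spatial.transform import Rotation as R
from plant import r, eyes
def cam(f):
    return f["position"],R.from_euler("xyz",f["orientation"],degrees=True).as_matrix(),f["pixels"].shape[0]/2/np.tan(np.radians(f["fov_y"]/2)),f["cx"],f["cy"]
def ray(f,uv):
    p,M,F,cx,cy=cam(f); d=M@np.array([(uv[0]-cx)/F,(uv[1]-cy)/F,1]); return p,d/np.linalg.norm(d)
def plane(f,uv,z):
    p,d=ray(f,uv); return p+d*(z-p[2])/d[2]
def proj(f,X):
    p,M,F,cx,cy=cam(f); c=M.T@(np.asarray(X,float)-p); return np.array([cx+F*c[0]/c[2],cy+F*c[1]/c[2]])
def tri(f1,u1,f2,u2):
    (a,d),(b,e)=ray(f1,u1),ray(f2,u2)
    s=np.linalg.lstsq(np.c_[d,-e],b-a,rcond=None)[0]; P,Q=a+d*s[0],b+e*s[1]
    return (P+Q)/2,np.linalg.norm(P-Q)
def crop(f,x,y,w,h,k,name):
    c=f["pixels"][y:y+h,x:x+w,::-1]; c=cv2.resize(c,None,fx=k,fy=k,interpolation=cv2.INTER_CUBIC)
    for i in range(0,w,20): cv2.putText(c,str(x+i),(i*k,10),0,.35,(0,0,255),1); cv2.line(c,(i*k,12),(i*k,18),(0,0,255),1)
    for i in range(0,h,20): cv2.putText(c,str(y+i),(0,i*k+4),0,.35,(0,0,255),1)
    if name: cv2.imwrite("pics/"+name,c)
    return c
E
python3 - <<'E'
from h import *
import pickle
T=eyes.grab_frame("top");S=eyes.grab_frame("scene"); pickle.dump((T,S),open("f0.pkl","wb"))
a=crop(T,225,130,100,150,4,"");b=crop(S,255,175,100,150,4,"")
cv2.imwrite("pics/c1.png",np.hstack([a,b]))
a=crop(T,105,220,80,60,5,"");b=crop(S,370,165,80,60,5,"");c=crop(T,350,150,80,60,5,"");d=crop(S,130,195,80,60,5,"")
cv2.imwrite("pics/c2.png",np.vstack([np.hstack([a,b]),np.hstack([c,d])]))
E
```

```text
(no output)
```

View pics/c1.png

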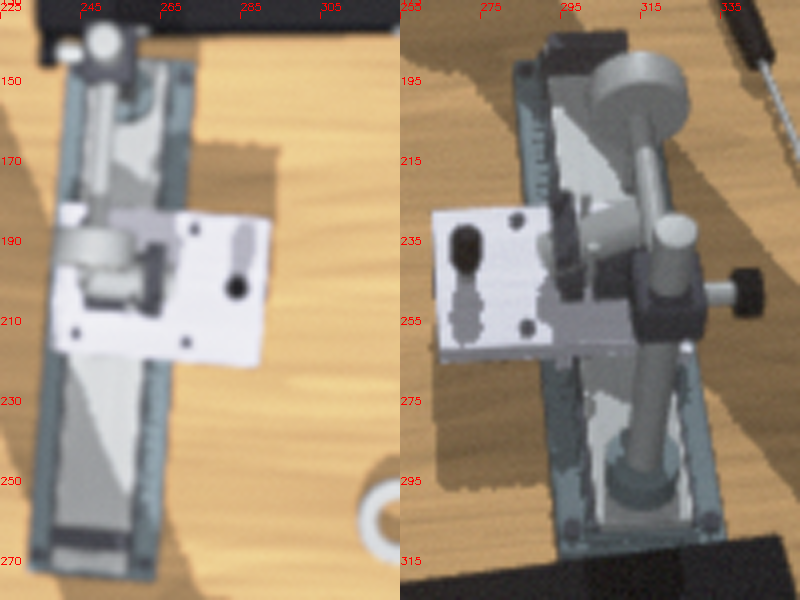

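View pics/c2.png

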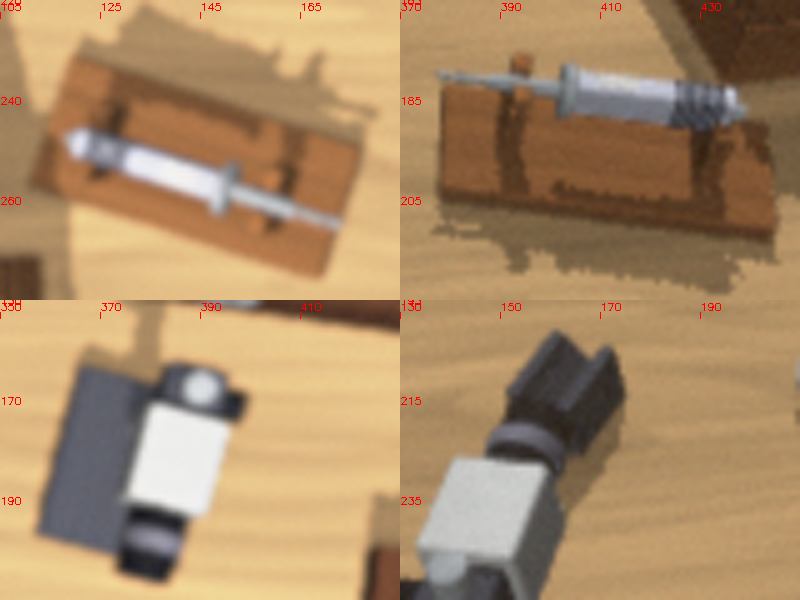

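c1 shows the knob at top (284,202) and scene (271,236), with the bush mouth partly hidden by the dial and the bed edges clear. c2 shows the gauge with its tip at top (172,264) and collar at (149,257); in the scene view they are at (378,180) and (403,183). The lens barrel front is at top (378,262→~(379,198)). Next I'll measure these.

Run:
```python
from h import *
import pickle
T,S=pickle.load(open("f0.pkl","rb"))
def blob(f,x,y,w,h,fn):
    c=f["pixels"][y:y+h,x:x+w]; m=fn(c.astype(int)).astype(np.uint8)
    n,l,st,ce=cv2.connectedComponentsWithStats(m); i=1+np.argmax(st[1:,4]); ys,xs=np.where(l==i)
    return np.c_[xs+x,ys+y]
dark=lambda c:c.max(2)<75
kt=blob(T,275,192,20,18,dark);ks=blob(S,262,228,18,24,dark)
print("knob T",kt.min(0),kt.max(0),kt.mean(0),"S",ks.min(0),ks.max(0),ks.mean(0))
P=tri(T,kt.mean(0),S,ks.mean(0));print(P, plane(T,kt.mean(0),100))
# bed edges
for a in [((242.5,146),(232.5,272)),((273,147),(263.5,274.5))]:
    A,B=[plane(T,u,43) for u in a]; d=A-B; print("bed",A,B,np.linalg.norm(d),np.degrees(np.arctan2(d[1],d[0])))
# gauge
g=[("tip",(172.5,265),(378,180)),("collar",(149,257.5),(403,183))]
for n,a,b in g: print(n,tri(T,a,S,b),plane(T,a,60))
hb=blob(T,110,240,45,25,lambda c:(c.min(2)>140)&(c[...,2]>=c[...,0]-5)); print(hb.min(0),hb.max(0),hb.mean(0),cv2.fitLine(hb.astype(np.float32),2,0,.01,.01).ravel())
w=lambda c:(c.min(2)>150)&(abs(c[...,0]-c[...,2])<25)
for n,f,b in(("T",T,(365,165,40,35)),("S",S,(125,220,45,35))):
    q=blob(f,*b,w); print("cambody",n,q.min(0),q.max(0),q.mean(0),cv2.boxPoints(cv2.minAreaRect(q.astype(np.float32))).tolist())
```

```text
knob T [283 200] [285 203] [283.8 201.5] S [268 232] [274 243] [271.04545455 237.16666667]
(array([622.38926126, -61.02081535,  88.68327371]), np.float64(0.9802353446205384)) [621.66228978 -61.6324032  100.        ]
bed [790.26779767  68.01144918  43.        ] [410.48761282  87.03011012  43.        ] 380.25609563498693 -2.866867475198573
bed [789.25558552 -24.33443789  43.        ] [405.51828804  -5.82698861  43.        ] 384.1833405517884 -2.7612058931701338
tip (array([427.91667939, 265.86501982,  58.28864302]), np.float64(3.038664874713758)) [427.67608946 263.983926    60.        ]
collar (array([447.90251209, 334.98896718,  58.79780345]), np.float64(0.24181929275969527)) [447.99592348 334.79301659  60.        ]
[129 249] [154 261] [140.78461538 254.44615385] [  0.9448355   0.3275453 140.78462   254.44615  ]
cambody T [375 171] [394 192] [384.92546584 181.49689441] [[374.7059020996094, 189.17649841308594], [379.5294494628906, 169.8823699951172], [395.2941589355469, 173.8235321044922], [390.4706115722656, 193.11766052246094]]
cambody S [134 227] [158 250] [145.31979695 237.12944162] [[131.43814086914062, 247.86082458496094], [141.3865966796875, 221.99485778808594], [158.54122924804688, 228.59278869628906], [148.5927734375, 254.45875549316406]]
```

```bash
cat >> h.py <<'E'
def Rd(yaw): return R.from_euler("xyz",[180,0,yaw],degrees=True).as_matrix()
def inc(p,M,P0=None,M0=None,show=True):
    "increments (fractions) from pose P0,M0 (default: measured) to p,M"
    s=r.read_state()
    if P0 is None: P0=s["position"]
    if M0 is None: M0=R.from_euler("xyz",s["orientation"],degrees=True).as_matrix()
    a=M0.T@(np.asarray(p)-P0)/300; b=R.from_matrix(M0.T@M).as_rotvec()/np.pi
    if show: print(np.round(a,4).tolist(),np.round(b,4).tolist(),"mm",np.round(a*300,1),"rows>=",max(np.linalg.norm(a)*300/41.7,np.linalg.norm(b)*180/7.16).round(1))
    return a,b
E
python3 - <<'E'
from h import *
A=(340,390,231);inc(A,Rd(125)); inc((500,150,231),Rd(87.2),A,Rd(125)); inc((500,-110,200),Rd(87.2),(500,150,231),Rd(87.2));inc((622,-61,120),Rd(87.2),(500,-110,200),Rd(87.2))
E
```

```text
[-0.724, -0.5998, -0.0005] [-0.0005, 0.0002, 0.2152] mm [-2.172e+02 -1.799e+02 -2.000e-01] rows>= 6.8
[-0.9612, -0.022, -0.0] [0.0, -0.0, 0.21] mm [-288.4   -6.6   -0. ] rows>= 6.9
[-0.8656, 0.0423, 0.1033] [0.0, 0.0, 0.0] mm [-259.7   12.7   31. ] rows>= 6.3
[0.183, 0.3982, 0.2667] [0.0, 0.0, 0.0] mm [ 54.9 119.5  80. ] rows>= 3.7
```

arm_command([
  [[-0.724,-0.6,0],[0,0,0.215]],
  [[-0.724,-0.6,0],[0,0,0.215]],
  [[-0.724,-0.6,0],[0,0,0.215]],
  [[-0.724,-0.6,0],[0,0,0.215]],
  [[-0.724,-0.6,0],[0,0,0.215]],
  [[-0.724,-0.6,0],[0,0,0.215]],
  [[-0.724,-0.6,0],[0,0,0.215]],
], hand=1)

```text
t: 0.78
position: [342.0, 386.8, 231.4]
orientation: [-180.0, 0.1, 124.8]
ft_force: [0.9, 0.4, -0.2]
opening: 85.7
finger_force: 0.0
```

arm_command([
  [[-0.961,-0.022,0],[0,0,0.21]],
  [[-0.961,-0.022,0],[0,0,0.21]],
  [[-0.961,-0.022,0],[0,0,0.21]],
  [[-0.961,-0.022,0],[0,0,0.21]],
  [[-0.961,-0.022,0],[0,0,0.21]],
  [[-0.961,-0.022,0],[0,0,0.21]],
  [[-0.961,-0.022,0],[0,0,0.21]],
])

```text
t: 1.37
position: [501.1, 148.3, 231.4]
orientation: [180.0, 0.0, 87.1]
ft_force: [0.7, 0.6, 0.2]
opening: 85.7
finger_force: 0.0
```

arm_command([
  [[-0.866,0.042,0.1],[0,0,0]],
  [[-0.866,0.042,0.1],[0,0,0]],
  [[-0.866,0.042,0.1],[0,0,0]],
  [[-0.866,0.042,0.1],[0,0,0]],
  [[-0.866,0.042,0.1],[0,0,0]],
  [[-0.866,0.042,0.1],[0,0,0]],
  [[-0.866,0.042,0.1],[0,0,0]],
  [[-0.866,0.042,0.1],[0,0,0]],
])

```text
t: 2.03
position: [499.2, -115.1, 201.2]
orientation: [-180.0, 0.2, 86.7]
ft_force: [-0.3, 1.1, 0.1]
opening: 85.2
finger_force: 0.0
```

Run:
```python
from h import *
s=r.read_state();print(s['t'],s['position'],s['orientation'],s['joint_pos'])
inc((622,-61,130),Rd(87.2));inc((622,-61,71),Rd(87.2),(622,-61,130),Rd(87.2))
```

```text
2.0333 [ 499.21882778 -115.12986366  201.2424278 ] [-1.79978488e+02  1.75404969e-01  8.67024322e+01] [ -5.84855558  26.495626    23.76292502 106.95231782 -13.48165845
  49.30026856  21.24242296]
[0.2044, 0.3983, 0.2367] [-0.0001, 0.001, -0.0028] mm [ 61.3 119.5  71. ] rows>= 3.6
[0.0, -0.0, 0.1967] [0.0, 0.0, 0.0] mm [ 0. -0. 59.] rows>= 1.4
```

arm_command([
  [[0.204,0.398,0.08],[0,0,-0.003]],
  [[0.204,0.398,0.16],[0,0,-0.003]],
  [[0.204,0.398,0.236],[0,0,-0.003]],
  [[0.204,0.398,0.236],[0,0,-0.003]],
  [[0.204,0.398,0.236],[0,0,-0.003]],
  [[0.204,0.398,0.236],[0,0,-0.003]],
])

```text
t: 2.53
position: [622.1, -50.9, 128.3]
orientation: [-179.8, -0.1, 88.0]
ft_force: [0.2, -0.9, -0.4]
opening: 85.6
finger_force: 0.0
```

arm_command([
  [[0,0,0.06],[0,0,0]],
  [[0,0,0.13],[0,0,0]],
  [[0,0,0.195],[0,0,0]],
  [[0,0,0.195],[0,0,0]],
  [[0,0,0.195],[0,0,0]],
])

```text
t: 2.95
position: [621.6, -54.4, 72.8]
orientation: [-179.9, 0.0, 87.7]
ft_force: [-0.1, -0.3, 0.7]
opening: 85.9
finger_force: 0.0
```

arm_command([
  [[0,0,0],[0,0,0]],
  [[0,0,0],[0,0,0]],
  [[0,0,0],[0,0,0]],
  [[0,0,0],[0,0,0]],
  [[0,0,0],[0,0,0]],
  [[0,0,0],[0,0,0]],
  [[0,0,0],[0,0,0]],
  [[0,0,0],[0,0,0]],
], hand=0, grip_force=30)

```text
t: 3.62
position: [622.2, -54.2, 72.6]
orientation: [-180.0, -0.0, 87.8]
ft_force: [-2.2, 0.3, 6.2]
opening: 19.0
finger_force: 29.4
```

arm_command([
  [[0,-0.02,0],[0,0,0]],
  [[0.001,-0.06,0],[0,0,0]],
  [[0.001,-0.1,0],[0,0,0]],
  [[0.002,-0.14,0],[0,0,0]],
  [[0.002,-0.18,0],[0,0,0]],
  [[0.002,-0.22,0],[0,0,0]],
  [[0.003,-0.26,0],[0,0,0]],
  [[0.003,-0.3,0],[0,0,0]],
  [[0.003,-0.33,0],[0,0,0]],
  [[0.004,-0.35,0],[0,0,0]],
  [[0.004,-0.35,0],[0,0,0]],
])

```text
t: 4.53
position: [516.6, -48.6, 72.5]
orientation: [-180.0, -0.0, 87.8]
ft_force: [-1.2, 0.2, 7.6]
opening: 18.4
finger_force: 30.6
```

arm_command([
  [[0,-0.01,0],[0,0,0]],
  [[0,-0.02,0],[0,0,0]],
  [[0,-0.03,0],[0,0,0]],
  [[0,-0.03,0],[0,0,0]],
])

```text
t: 4.87
position: [508.7, -48.2, 72.5]
orientation: [180.0, -0.0, 87.8]
ft_force: [1.8, 1.3, 7.2]
opening: 18.9
finger_force: 30.6
```

arm_command([
  [[0,-0.01,0],[0,0,0]],
  [[0,-0.02,0],[0,0,0]],
  [[0,-0.03,0],[0,0,0]],
  [[0,-0.03,0],[0,0,0]],
])

```text
t: 5.2
position: [499.5, -47.8, 72.5]
orientation: [180.0, -0.0, 87.8]
ft_force: [1.7, 2.7, 8.6]
opening: 18.6
finger_force: 30.7
```

arm_command([
  [[0,-0.01,0],[0,0,0]],
  [[0,-0.02,0],[0,0,0]],
  [[0,-0.02,0],[0,0,0]],
])

```text
t: 5.45
position: [493.6, -47.5, 72.5]
orientation: [180.0, -0.0, 87.8]
ft_force: [2.9, 2.0, 7.9]
opening: 18.9
finger_force: 30.7
```

arm_command([
  [[0,-0.01,0],[0,0,0]],
  [[0,-0.02,0],[0,0,0]],
  [[0,-0.02,0],[0,0,0]],
])

```text
t: 5.7
position: [492.1, -47.4, 72.6]
orientation: [179.4, 0.0, 87.9]
ft_force: [9.8, 2.3, -0.0]
opening: 18.8
finger_force: 30.4
```

arm_command([
  [[0,-0.01,0],[0,0,0]],
  [[0,-0.02,0],[0,0,0]],
  [[0,-0.02,0],[0,0,0]],
])

```text
t: 5.95
position: [492.2, -47.5, 72.6]
orientation: [178.8, 0.2, 87.9]
ft_force: [18.7, 1.5, -11.8]
opening: 18.7
finger_force: 31.1
```

arm_command([
  [[0,0,0],[0,0,0]],
  [[0,0,0],[0,0,0]],
  [[0,0,0],[0,0,0]],
  [[0,0,0],[0,0,0]],
  [[0,0,0],[0,0,0]],
], hand=1)

```text
t: 6.37
position: [479.6, -47.9, 71.5]
orientation: [-179.8, 0.0, 87.7]
ft_force: [-0.4, 0.7, -0.1]
opening: 78.1
finger_force: 0.0
```

arm_command([
  [[0,0.02,-0.1],[0,0,0]],
  [[0,0.02,-0.2],[0,0,0]],
  [[0,0.02,-0.35],[0,0,0]],
  [[0,0.02,-0.45],[0,0,0]],
  [[0,0.02,-0.45],[0,0,0]],
  [[0,0.02,-0.45],[0,0,0]],
])

```text
t: 6.87
position: [487.8, -48.1, 208.5]
orientation: [179.8, -0.0, 87.8]
ft_force: [-0.4, 0.2, -0.2]
opening: 85.3
finger_force: 0.0
```

Run:
```python
from h import *
s=r.read_state();print(s['t'],s['position'],s['orientation'],s['joint_pos'])
c=np.array([447.9,335,59]);t=np.array([427.9,265.9,58.3]);d=(c-t)[:2];d/=np.linalg.norm(d);print(np.degrees(np.arctan2(-d[1],-d[0])))
g=c[:2]+d*(48-5);print("grasp",g)
inc((520,180,215),Rd(-150+180))
inc((*g,150),Rd(-106),(520,180,215),Rd(30))
inc((520,180,215),Rd(0+180))
inc((*g,150),Rd(-106),(520,180,215),Rd(180))
```

```text
6.8667 [487.84513201 -48.08876545 208.50055707] [ 1.79823986e+02 -1.68766533e-02  8.77564190e+01] [-14.29305824  24.07953122  24.62120115 109.81153985 -13.13384981
  48.65700256  14.900052  ]
-106.14232543502065
grasp [459.85504587 376.30468349]
[0.7639, 0.0774, -0.0212] [0.0008, -0.0006, 0.3209] mm [229.2  23.2  -6.4] rows>= 8.1
[0.1536, -0.6669, 0.2167] [-0.0, -0.0, 0.7556] mm [  46.1 -200.1   65. ] rows>= 19.0
[0.7639, 0.0774, -0.0212] [0.0008, 0.0007, -0.5125] mm [229.2  23.2  -6.4] rows>= 12.9
[0.2005, 0.6543, 0.2167] [-0.0, 0.0, -0.4111] mm [ 60.1 196.3  65. ] rows>= 10.3
```

Run:
```python
from h import *
A=(480,170,200)
inc(A,Rd(80)); inc((460,376,150),Rd(73.86),A,Rd(80))
```

```text
[0.7254, -0.0547, 0.0284] [0.001, -0.0002, 0.0431] mm [217.6 -16.4   8.5] rows>= 5.2
[0.6647, -0.1849, 0.1667] [-0.0, -0.0, 0.0341] mm [199.4 -55.5  50. ] rows>= 5.1
```

arm_command([
  [[0.725,-0.055,0.028],[0,0,0.043]],
  [[0.725,-0.055,0.028],[0,0,0.043]],
  [[0.725,-0.055,0.028],[0,0,0.043]],
  [[0.725,-0.055,0.028],[0,0,0.043]],
  [[0.725,-0.055,0.028],[0,0,0.043]],
  [[0.725,-0.055,0.028],[0,0,0.043]],
])

```text
t: 7.37
position: [476.3, 178.4, 195.8]
orientation: [-179.6, -0.1, 80.7]
ft_force: [-0.3, 0.6, -0.0]
opening: 85.5
finger_force: 0.0
```

arm_command([
  [[0.665,-0.185,0.167],[0,0,0.034]],
  [[0.665,-0.185,0.167],[0,0,0.034]],
  [[0.665,-0.185,0.167],[0,0,0.034]],
  [[0.665,-0.185,0.167],[0,0,0.034]],
  [[0.665,-0.185,0.167],[0,0,0.034]],
  [[0.665,-0.185,0.167],[0,0,0.034]],
  [[0.665,-0.185,0.167],[0,0,0.034]],
  [[0.665,-0.185,0.167],[0,0,0.034]],
  [[0.665,-0.185,0.167],[0,0,0.034]],
])

```text
t: 8.12
position: [460.0, 373.3, 147.9]
orientation: [180.0, 0.2, 73.7]
ft_force: [0.5, -0.4, -0.2]
opening: 85.0
finger_force: 0.0
```

Run:
```python
from h import *
import pickle
s=r.read_state();print(s['t'],s['position'],s['orientation'])
T=eyes.grab_frame("top");S=eyes.grab_frame("scene"); pickle.dump((T,S),open("f1.pkl","wb"))
a=crop(T,225,190,80,100,5,"");b=crop(S,255,165,80,100,5,"")
cv2.imwrite("pics/c3.png",np.hstack([a,b]))
```

```text
8.1167 [459.95899587 373.29139163 147.93021475] [1.79996841e+02 1.70434888e-01 7.37169737e+01]
```

View pics/c3.png

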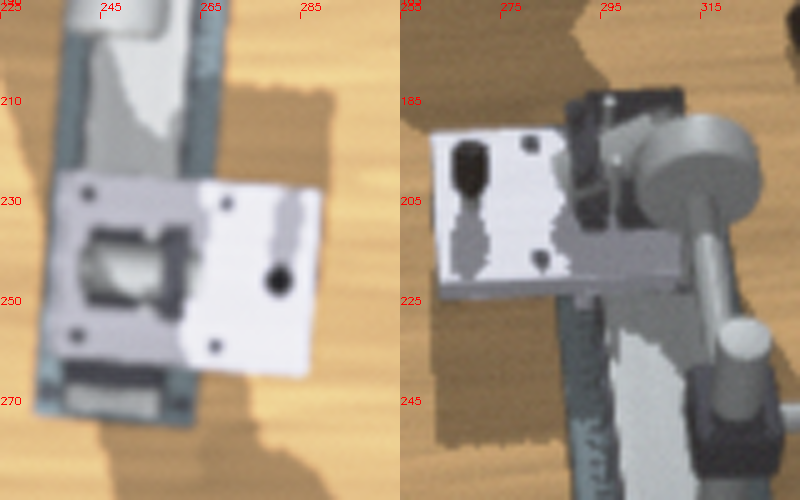

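c3 shows the carriage against the stop block, with the knob at top (280.7,245.6). The bush mouth is visible only in the top view, near (243,243.5); the dial hides it in the scene view. I'll magnify that region.

Run:
```python
from h import *
import pickle
T,S=pickle.load(open("f1.pkl","rb"))
a=crop(T,234,230,40,28,20,""); a=cv2.normalize(a,None,0,255,cv2.NORM_MINMAX); a=cv2.convertScaleAbs(a,alpha=1.3)
cv2.imwrite("pics/c4.png",a)
g=cv2.cvtColor(T["pixels"],cv2.COLOR_RGB2GRAY); print(g[232:256,238:264])
```

```text
[[181 188 191 190 191 190 190 191 192 191 192 193 191 191 191 190 189 190
  189 190 189 190 189 189 187 187]
 [182 188 190 192 191 188 187 187 191 192 192 191 192 193 191 191 191 191
  190 188 185 185 185 184 184 187]
 [179 189 191 190 184 176 166 165 172 180 183 183 182 182 181 184 188 191
  188 176 164 162 163 164 166 174]
 [178 187 191 187 171 147 129 127 135 142 145 146 148 146 148 160 184 191
  179 155 131 123 122 125 136 164]
 [178 188 191 184 156 115  90  85  90  94  95  99 100  99 104 131 171 183
  163 126  97  91  92  98 119 154]
 [180 190 192 180 148 104  83  79  80  79  76  76  75  73  79 107 146 159
  136  99  80  80  86  91 113 150]
 [183 190 187 171 139 109 102 105 102  99  95  94  90  87  87  96 113 123
  107  86  80  84  89  93 114 150]
 [184 188 177 153 126 115 122 130 127 127 124 122 119 116 115 114 116 115
  108  95  90  91  93  95 110 141]
 [188 185 167 138 117 118 131 143 151 152 150 147 145 144 141 138 137 134
  128 111  94  93  95  95 104 129]
 [192 186 165 138 127 126 138 154 166 172 171 171 168 166 163 163 160 158
  148 123 100  92  93  99 110 129]
 [194 188 
[... 816 characters left out ...]
36 125 120
  113 100  91  84  81 113 166 204]
 [188 191 185 164 126  98  89  85  83  80  78  77  80  90 110 127 126 108
   93  87  84  80  88 134 194 226]
 [190 192 189 177 154 138 134 128 123 121 118 113 111 118 137 162 158 135
  107  87  82  79  93 142 209 236]
 [190 191 193 188 180 174 171 169 167 166 162 161 161 161 174 187 183 163
  131 103  85  85  94 144 213 237]
 [193 193 194 193 192 191 190 189 188 187 186 187 187 185 189 193 191 178
  155 126 110 104 116 163 220 237]
 [192 188 186 188 192 194 193 193 193 193 194 194 192 192 192 191 192 187
  174 161 147 141 159 202 231 239]
 [178 163 158 165 183 191 195 192 191 193 191 191 192 191 191 191 191 191
  188 184 177 173 190 224 238 240]]
```

View pics/c4.png

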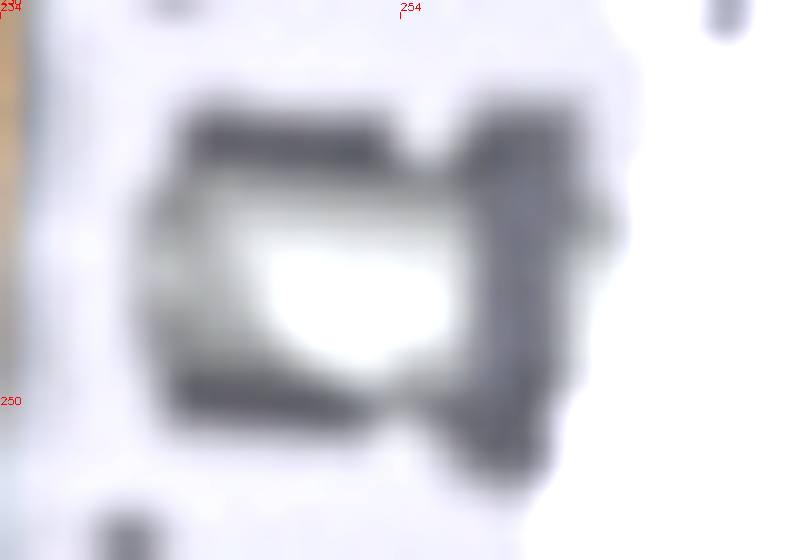

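c4 shows the bush silhouette spanning rows 238.2–248.6, so its centre is at about 243.4. The mouth's left edge is at column 240.1, which puts the rim centre near (242.3,243.4).

Run:
```python
from h import *
import pickle
T,S=pickle.load(open("f1.pkl","rb"))
def blob(f,x,y,w,h):
    m=(f["pixels"][y:y+h,x:x+w].max(2)<75).astype(np.uint8);n,l,st,ce=cv2.connectedComponentsWithStats(m); i=1+np.argmax(st[1:,4]); return ce[i]+[x,y]
a,b=blob(T,272,237,18,16),blob(S,262,190,14,16);print(a,b,tri(T,a,S,b),plane(T,a,100))
m=plane(T,(242.3,243.4),112);print("mouth",m,"in scene",proj(S,m))
d=np.radians(-2.8);K=tri(T,a,S,b)[0];v=(m-K);print("mouth rel knob in bed",v[0]*np.cos(d)+v[1]*np.sin(d),-v[0]*np.sin(d)+v[1]*np.cos(d))
# vee holes check (carriage top z=60): 4 holes
for u in [(242.6,228.5),(270.4,230.5),(240.4,256.8),(268,259)]: print(plane(T,u,60))
inc((460,376.3,41),Rd(73.86))
```

```text
[280.2 245.5] [268.52727273 198.49090909] (array([494.13166346, -54.02725625,  89.65736548]), np.float64(0.38999758634870757)) [494.34787355 -54.38303613 100.        ]
mouth [497.8454805   54.15076827 112.        ] in scene [309.49105053 190.49567796]
mouth rel knob in bed -1.5750883445736883 108.23029392581721
[540.91633897  59.06139156  60.        ]
[537.05104773 -23.60806082  60.        ]
[457.10356624  63.17633976  60.        ]
[452.7428041  -18.69593124  60.        ]
[0.0083, -0.0037, 0.3591] [0.0001, 0.0004, -0.0009] mm [  2.5  -1.1 107.7] rows>= 2.6
```

arm_command([
  [[0.008,-0.004,0.1],[0,0,0]],
  [[0.008,-0.004,0.2],[0,0,0]],
  [[0.008,-0.004,0.3],[0,0,0]],
  [[0.008,-0.004,0.36],[0,0,0]],
  [[0.008,-0.004,0.36],[0,0,0]],
  [[0.008,-0.004,0.36],[0,0,0]],
])

```text
t: 8.72
position: [459.3, 377.5, 40.4]
orientation: [-180.0, 0.1, 73.8]
ft_force: [0.4, -0.1, 0.3]
opening: 85.1
finger_force: 0.0
```

arm_command([
  [[0,0,0],[0,0,0]],
  [[0,0,0],[0,0,0]],
  [[0,0,0],[0,0,0]],
  [[0,0,0],[0,0,0]],
  [[0,0,0],[0,0,0]],
  [[0,0,0],[0,0,0]],
  [[0,0,0],[0,0,0]],
  [[0,0,0],[0,0,0]],
  [[0,0,0],[0,0,0]],
], hand=0, grip_force=60)

```text
t: 9.47
position: [459.4, 379.2, 41.3]
orientation: [180.0, -0.1, 73.9]
ft_force: [-0.3, -0.5, 6.2]
opening: 15.2
finger_force: 59.1
```

Run:
```python
from h import *
s=r.read_state();print(s['t'],s['position'],s['orientation'],s['opening'],s['ft_force'],s['ft_torque'],s['joint_pos'])
```

```text
9.4667 [459.41840026 379.16715799  41.25760662] [ 1.79960752e+02 -5.83419903e-02  7.39160822e+01] 15.165847836956551 [-0.31810302 -0.49384381  6.17002882] [-0.06961732  0.12258     0.01325007] [-54.01050224  45.55159879  20.48179901 101.53518187 -24.37318596
  37.25269332 -35.62403441]
```

arm_command([
  [[0,0,-0.04],[0,0,0]],
  [[0,0,-0.1],[0,0,0]],
  [[0,0,-0.2],[0,0,0]],
  [[0,0,-0.3],[0,0,0]],
  [[0,0,-0.4],[0,0,0]],
  [[0,0,-0.5],[0,0,0]],
  [[0,0,-0.58],[0,0,0]],
  [[0,0,-0.58],[0,0,0]],
  [[0,0,-0.58],[0,0,0]],
])

```text
t: 10.22
position: [459.0, 379.1, 215.8]
orientation: [180.0, -0.1, 73.9]
ft_force: [0.8, -0.8, -2.7]
opening: 15.2
finger_force: 59.2
```

```bash
cat >> h.py <<'E'
BY=np.radians(-2.8)
bx=np.array([np.cos(BY),np.sin(BY),0]); by=np.array([-np.sin(BY),np.cos(BY),0])
bz=np.array([0,0,1.])
n=by*np.cos(np.pi/6)+bz*.5       # out of the mouth
Mi=np.c_[n,bx,np.cross(n,bx)]    # tool x = -gauge x = n, tool y = bed x, tool z
def tcp_for(face,M,gx): # collar face centre -> TCP (grasp at gauge x=gx), tool x = -gauge x
    return np.asarray(face)+M[:,0]*(51-gx)+M[:,2]*19
E
python3 - <<'E'
from h import *
s=r.read_state();print(s['t'],s['position'],s['orientation'],s['ft_force'])
print(Mi,R.from_matrix(Mi).as_euler("xyz",degrees=True))
m=np.array([497,54.2,112])
for back in (150,85): print(back,tcp_for(m+n*back,Mi,2.3))
P=tcp_for(m+n*150,Mi,2.3)
inc((470,300,260),Rd(80)); inc(P,Mi,(470,300,260),Rd(80))
import pickle
T=eyes.grab_frame("top");S=eyes.grab_frame("scene"); pickle.dump((T,S),open("f2.pkl","wb"))
G=s['position']+[0,0,19]; ax=-R.from_euler("xyz",s["orientation"],degrees=True).as_matrix()[:,0]
for x in (0,51,91,121): print(x,proj(T,G+ax*(x-2.3)),proj(S,G+ax*(x-2.3)))
u=proj(T,G+ax*40).astype(int);v=proj(S,G+ax*40).astype(int);print(u,v)
cv2.imwrite("pics/c5.png",np.hstack([crop(T,u[0]-40,u[1]-30,80,60,5,""),crop(S,v[0]-40,v[1]-30,80,60,5,"")]))
E
```

```text
10.2167 [458.97338242 379.11647724 215.84975803] [ 1.79959558e+02 -1.11084171e-01  7.39319282e+01] [ 0.84105829 -0.77153893 -2.73752773]
[[ 0.04230514  0.99880614  0.02442488]
 [ 0.86499149 -0.04884977  0.49940307]
 [ 0.5         0.         -0.8660254 ]] [180.  -30.   87.2]
150 [505.87010445 235.56246705 194.89551733]
85 [503.12027025 179.3380203  162.39551733]
[-0.243, 0.1084, -0.1476] [0.0003, -0.0006, -0.0337] mm [-72.9  32.5 -44.3] rows>= 2.2
[-0.1908, 0.155, 0.217] [0.0105, 0.1664, -0.0391] mm [-57.2  46.5  65.1] rows>= 4.3
0 [114.20998842 255.58123817] [438.29817388 135.74973145]
51 [132.44743006 261.42756213] [417.66409538 133.53870989]
91 [146.78078465 266.02236418] [401.62169065 131.81970399]
121 [157.54785423 269.47393255] [389.67039856 130.53907667]
[129 260] [421 133]
```

View pics/c5.png

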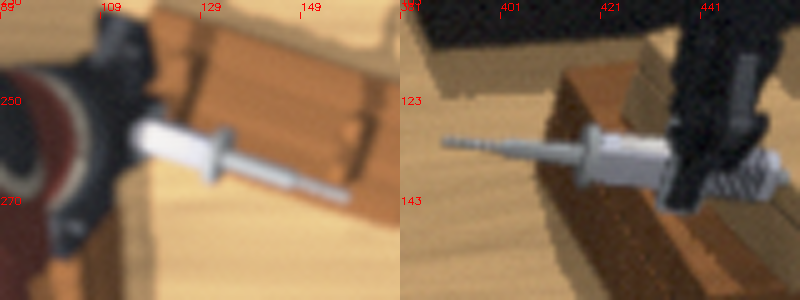

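c5 shows the gauge held level. The pin tip is at top (158.6,269.6) and scene (388.7,130.9), and the collar face at scene (417,133.5), so the grasp is at gauge x ≈ 0.5.

Run:
```python
from h import *
m=np.array([497,54.2,112]);P=tcp_for(m+n*140,Mi,0.5);print(P);inc(P,Mi)
```

```text
[505.52320229 228.46953684 190.79551733]
[-0.436, 0.2922, 0.0751] [0.0184, 0.1667, -0.0722] mm [-130.8   87.7   22.5] rows>= 4.6
```

arm_command([
  [[-0.1,0.07,0.018],[0.0046,0.042,-0.018]],
  [[-0.2,0.14,0.036],[0.0092,0.083,-0.036]],
  [[-0.3,0.21,0.054],[0.0138,0.125,-0.054]],
  [[-0.38,0.26,0.066],[0.016,0.15,-0.065]],
  [[-0.436,0.292,0.075],[0.0184,0.1667,-0.072]],
  [[-0.436,0.292,0.075],[0.0184,0.1667,-0.072]],
  [[-0.436,0.292,0.075],[0.0184,0.1667,-0.072]],
  [[-0.436,0.292,0.075],[0.0184,0.1667,-0.072]],
  [[-0.436,0.292,0.075],[0.0184,0.1667,-0.072]],
])

```text
t: 11.07
position: [505.8, 229.5, 190.9]
orientation: [-179.9, -30.1, 87.1]
ft_force: [0.0, 1.0, -0.8]
opening: 15.3
finger_force: 59.2
```

```bash
cat > look.py <<'E'
from h import *
import sys,pickle
gx=.5
def look(name):
    s=r.read_state();print(s['t'],s['position'].round(1),s['orientation'].round(2),"ft",s['ft_force'].round(1),s['ft_torque'].round(2))
    T=eyes.grab_frame("top");S=eyes.grab_frame("scene"); pickle.dump((T,S),open(name+".pkl","wb"))
    M=R.from_euler("xyz",s["orientation"],degrees=True).as_matrix(); G=s['position']-19*M[:,2]
    for x in (51,91,121): print(x,(G-M[:,0]*(x-gx)).round(1),proj(T,G-M[:,0]*(x-gx)).round(1),proj(S,G-M[:,0]*(x-gx)).round(1))
    return T,S
E
python3 - <<'E'
from look import *
T,S=look("f3")
m=np.array([497,54.2,112]);inc(tcp_for(m+n*140,Mi,.5),Mi)
print(r.read_state()['joint_pos'].round(0))
cv2.imwrite("pics/c6.png",np.hstack([crop(T,205,220,55,50,8,""),crop(S,285,155,45,50,8,"")]))
E
```

```text
11.0667 [505.8 229.5 190.9] [-179.93  -30.08   87.12] ft [ 0.   1.  -0.8] [-0.61  0.03  0.02]
51 [503.2 176.3 182. ] [195.6 240.8] [359.6 169. ]
91 [501.4 141.8 162. ] [209.2 241.6] [344.9 175.3]
121 [500.1 115.8 146.9] [219.3 242.3] [334.2 179.9]
[-0.0115, 0.0005, -0.0027] [-0.0002, -0.0008, 0.0013] mm [-3.4  0.2 -0.8] rows>= 0.1
[-13.  28.   2. 111. -47.  43.  23.]
```

View pics/c6.png

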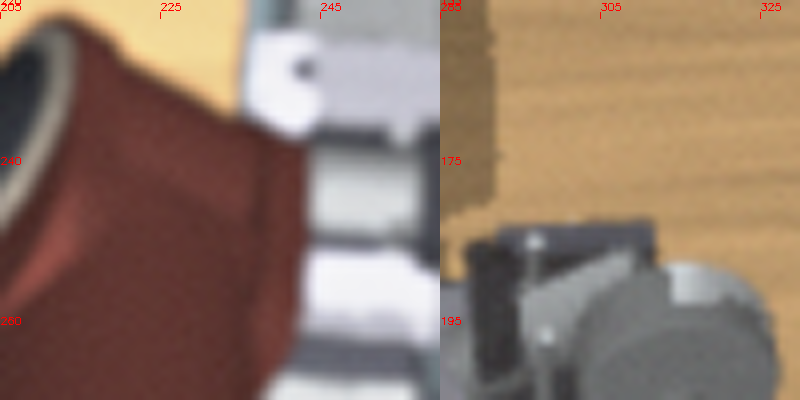

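c6: the arm hides the stem in the top view, and in the scene view the bush's upper edge runs from about (295,192) to (309,186) beside the dial. I'll check that silhouette against the prediction.

Run:
```python
from h import *
import pickle
T,S=pickle.load(open("f1.pkl","rb"))
m=np.array([497,54.2,112.])
for nm,f in(("T",T),("S",S)):
    d=m-f["position"];w=np.cross(n,d);w/=np.linalg.norm(w)
    for sg in(1,-1): print(nm,sg,[proj(f,m-n*L+sg*15*w).round(1).tolist() for L in(0,15,30,50)])
    print("axis",[proj(f,m-n*L).round(1).tolist() for L in(0,15,30,50)])
for nm in("f1","f3"):
    g=cv2.cvtColor(pickle.load(open(nm+".pkl","rb"))[1]["pixels"],cv2.COLOR_RGB2GRAY); print(nm,"rows 180-206, cols 294-312");print(g[180:207,294:313])
```

```text
T 1 [[241.9, 248.9], [246.7, 249.2], [251.3, 249.5], [257.5, 249.8]]
T -1 [[242.6, 238.5], [247.3, 238.8], [252.0, 239.1], [258.2, 239.5]]
axis [[242.3, 243.7], [247.0, 244.0], [251.7, 244.3], [257.8, 244.6]]
S 1 [[307.2, 185.0], [302.2, 187.2], [297.1, 189.4], [290.5, 192.3]]
S -1 [[311.7, 195.5], [306.6, 197.7], [301.6, 199.8], [294.9, 202.6]]
axis [[309.5, 190.3], [304.4, 192.4], [299.4, 194.6], [292.7, 197.4]]
f1 rows 180-206, cols 294-312
[[110 115 140 154 154 154 151 154 155 152 154 154 151 154 151 153 153 151
  153]
 [105 111 118 149 155 154 151 152 153 148 149 149 148 147 147 146 146 149
  152]
 [101 100 105 137 142 143 139 137 136 120 112 112 111 110 113  97  97 122
  144]
 [ 73  74  84  85  74  76  75  75  74  67  64  63  66  65  66  65  60  86
  139]
 [ 56  78 130 117  69  61  58  60  55  59  60  58  57  57  54  59  57  77
  145]
 [ 62  95 167 155  85  60  58  57  55  61  56  56  58  59  59  59  59  76
  146]
 [ 59  77 109  94  63  57  61  58  62  62  67  69  73  78  82  70  66  77
  127]
 [ 59  73  98  79  59  55  59  59  67  86  92  86  97 103  95  83  79  87
  144]
 [ 6
[... 3053 characters left out ...]
 102  97 103 111 113 118 113 111 109 106 107
  108]
 [ 62  86 112 112 102  98 103  92  98 101 112 116 111 107 104 108 106 106
  106]
 [ 64  85 103 108  99  91  87  83  95 104 111 110 104 108 106 103 108 105
  103]
 [ 83  86  88 103  98  74  70  70  89 106 108 104 106 105 108 108 107 106
  106]
 [ 93  85  86 106  95  70  62  66  91 108 109 106 104 104 108 107 109 102
  106]
 [ 81  70  73 103  97  68  65  63  89 106 108 106 107 106 106 106 106 106
  106]
 [ 63  61  71 101  97  70  60  61  85 104 110 107 103 106 106 106 106 106
  109]
 [ 61  60  71 105  98  65  60  61  78 100 106 107 103 107 104 104 108 102
  109]
 [ 63  60  67 103  81  59  59  56  67  95 103 105 105 106 105 106 107 101
  107]]
```

The silhouette agrees with the estimate to about 1 mm, so I'll approach along the bore axis.

arm_command([
  [[-0.06,0.0005,-0.0027],[0,-0.0008,0.0013]],
  [[-0.12,0.0005,-0.0027],[0,-0.0008,0.0013]],
  [[-0.18,0.0005,-0.0027],[0,-0.0008,0.0013]],
  [[-0.21,0.0005,-0.0027],[0,-0.0008,0.0013]],
  [[-0.228,0.0005,-0.0027],[0,-0.0008,0.0013]],
  [[-0.228,0.0005,-0.0027],[0,-0.0008,0.0013]],
  [[-0.228,0.0005,-0.0027],[0,-0.0008,0.0013]],
  [[-0.228,0.0005,-0.0027],[0,-0.0008,0.0013]],
])

```text
t: 11.83
position: [504.1, 171.3, 159.0]
orientation: [179.9, -30.0, 87.1]
ft_force: [-0.6, 0.5, -2.1]
opening: 15.2
finger_force: 59.2
```

Run:
```python
from look import *
T,S=look("f4")
m=np.array([497,54.2,112]);inc(tcp_for(m+n*75,Mi,.5),Mi);inc(tcp_for(m+n*45,Mi,.5),Mi)
cv2.imwrite("pics/c7.png",np.hstack([crop(T,205,220,50,60,8,""),crop(S,290,155,50,60,8,"")]))
```

```text
11.8333 [504.1 171.3 159. ] [179.89 -30.04  87.14] ft [-0.6  0.5 -2.1] [-0.63  0.02 -0.03]
51 [501.5 118.1 150.2] [218.3 241.8] [335.3 179.3]
91 [499.7  83.5 130.1] [231.4 242.6] [321.2 185.3]
121 [498.4  57.6 115.1] [241.  243.2] [310.9 189.7]
[0.0031, -0.0049, 0.0042] [0.0009, -0.0001, -0.0004] mm [ 0.9 -1.5  1.3] rows>= 0.1
[-0.0969, -0.0048, 0.0042] [0.0009, -0.0001, -0.0004] mm [-29.1  -1.4   1.3] rows>= 0.7
```

View pics/c7.png

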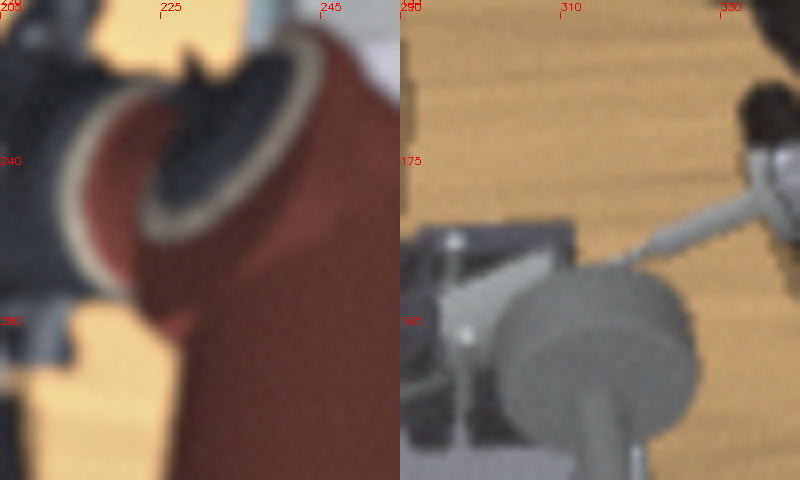

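c7 (scene): the stem points along the bush axis, with its nose at (320.7,185.7) against a predicted (321.2,185.3). I'll go on in with a small correction.

arm_command([
  [[0,-0.005,0.004],[0.0009,0,0]],
  [[-0.015,-0.005,0.004],[0.0009,0,0]],
  [[-0.03,-0.005,0.004],[0.0009,0,0]],
  [[-0.045,-0.005,0.004],[0.0009,0,0]],
  [[-0.06,-0.005,0.004],[0.0009,0,0]],
  [[-0.075,-0.005,0.004],[0.0009,0,0]],
  [[-0.09,-0.005,0.004],[0.0009,0,0]],
  [[-0.097,-0.005,0.004],[0.0009,0,0]],
  [[-0.097,-0.005,0.004],[0.0009,0,0]],
  [[-0.097,-0.005,0.004],[0.0009,0,0]],
])

```text
t: 12.77
position: [501.4, 144.9, 142.8]
orientation: [-179.9, -30.0, 86.9]
ft_force: [-0.7, 0.0, -2.1]
opening: 14.9
finger_force: 59.2
```

```bash
cat >> look.py <<'E'
def st(d):
    s=r.read_state();m=np.array([497,54.2,112]);M=R.from_euler("xyz",s["orientation"],degrees=True).as_matrix()
    f=s['position']-19*M[:,2]-M[:,0]*50.5; e=Mi.T@(f-m)
    print(s['t'],"face rel mouth (n,bx,perp)",e.round(2),"F in Mi",(Mi.T@s['ft_force']).round(2),"tq",(Mi.T@s['ft_torque']).round(2),s['orientation'].round(2))
    inc(tcp_for(m+n*d,Mi,.5),Mi)
E
python3 -c "
from look import *
st(45);st(30)"
```

```text
12.7667 face rel mouth (n,bx,perp) [43.55 -0.26 -0.23] F in Mi [-1.07 -0.68  1.86] tq [ 0.01 -0.65 -0.02] [-179.88  -29.99   86.95]
[0.0048, 0.0002, 0.0007] [0.0, 0.0001, -0.0012] mm [1.5 0.1 0.2] rows>= 0.0
12.7667 face rel mouth (n,bx,perp) [43.55 -0.26 -0.23] F in Mi [-1.07 -0.68  1.86] tq [ 0.01 -0.65 -0.02] [-179.88  -29.99   86.95]
[-0.0452, 0.0004, 0.0007] [0.0, 0.0001, -0.0012] mm [-13.5   0.1   0.2] rows>= 0.3
```

arm_command([
  [[-0.007,0,0.001],[0,0,-0.001]],
  [[-0.014,0,0.001],[0,0,-0.001]],
  [[-0.021,0,0.001],[0,0,-0.001]],
  [[-0.028,0,0.001],[0,0,-0.001]],
  [[-0.035,0,0.001],[0,0,-0.001]],
  [[-0.045,0,0.001],[0,0,-0.001]],
  [[-0.045,0,0.001],[0,0,-0.001]],
])

```text
t: 13.35
position: [500.8, 132.6, 135.4]
orientation: [-180.0, -29.9, 87.1]
ft_force: [-1.1, -0.1, -1.0]
opening: 14.9
finger_force: 59.2
```

```bash
python3 -c "
from look import *
st(20);st(8)"
```

```text
13.35 face rel mouth (n,bx,perp) [29.19 -0.14 -0.06] F in Mi [-0.64 -1.13  0.74] tq [ 0.03 -0.68 -0.04] [-179.97  -29.93   87.1 ]
[-0.0306, 0.0002, 0.0001] [0.0001, 0.0004, -0.0005] mm [-9.2  0.1  0. ] rows>= 0.2
13.35 face rel mouth (n,bx,perp) [29.19 -0.14 -0.06] F in Mi [-0.64 -1.13  0.74] tq [ 0.03 -0.68 -0.04] [-179.97  -29.93   87.1 ]
[-0.0706, 0.0003, 0.0001] [0.0001, 0.0004, -0.0005] mm [-21.2   0.1   0. ] rows>= 0.5
```

arm_command([
  [[-0.006,0,0],[0,0,0]],
  [[-0.012,0,0],[0,0,0]],
  [[-0.018,0,0],[0,0,0]],
  [[-0.024,0,0],[0,0,0]],
  [[-0.03,0,0],[0,0,0]],
  [[-0.036,0,0],[0,0,0]],
  [[-0.042,0,0],[0,0,0]],
  [[-0.048,0,0],[0,0,0]],
  [[-0.054,0,0],[0,0,0]],
  [[-0.06,0,0],[0,0,0]],
  [[-0.06,0,0],[0,0,0]],
])

```text
t: 14.27
position: [500.0, 117.8, 126.7]
orientation: [-180.0, -30.0, 87.2]
ft_force: [0.1, 0.5, -0.8]
opening: 15.1
finger_force: 59.2
```

```bash
python3 -c "
from look import *
st(6)"
```

```text
14.2667 face rel mouth (n,bx,perp) [12.   -0.13  0.05] F in Mi [0.04 0.08 0.99] tq [-0.05 -0.42  0.  ] [-179.99  -29.99   87.16]
[-0.02, 0.0003, -0.0002] [0.0, 0.0001, -0.0002] mm [-6.   0.1 -0.1] rows>= 0.1
```

arm_command([
  [[-0.004,0,0],[0,0,0]],
  [[-0.008,0,0],[0,0,0]],
  [[-0.012,0,0],[0,0,0]],
  [[-0.016,0,0],[0,0,0]],
  [[-0.02,0,0],[0,0,0]],
  [[-0.02,0,0],[0,0,0]],
])

```text
t: 14.77
position: [499.7, 112.4, 123.6]
orientation: [-180.0, -30.0, 87.2]
ft_force: [0.0, 1.9, -1.3]
opening: 14.9
finger_force: 59.2
```

```bash
python3 -c "
from look import *
st(3)"
```

```text
14.7667 face rel mouth (n,bx,perp) [ 5.75 -0.15  0.01] F in Mi [ 0.99 -0.06  2.13] tq [-0.04 -0.41 -0.04] [-179.99  -29.96   87.15]
[-0.0091, 0.0004, -0.0001] [0.0001, 0.0002, -0.0002] mm [-2.7  0.1 -0. ] rows>= 0.1
```

arm_command([
  [[-0.002,0,0],[0,0,0]],
  [[-0.004,0,0],[0,0,0]],
  [[-0.006,0,0],[0,0,0]],
  [[-0.008,0,0],[0,0,0]],
  [[-0.008,0,0],[0,0,0]],
])

```text
t: 15.18
position: [499.6, 110.5, 122.5]
orientation: [-180.0, -30.0, 87.2]
ft_force: [0.3, 1.2, -0.8]
opening: 15.2
finger_force: 59.2
```

```bash
python3 -c "
from look import *
st(3)"
```

```text
15.1833 face rel mouth (n,bx,perp) [ 3.58 -0.14  0.03] F in Mi [0.62 0.25 1.27] tq [-0.03 -0.4   0.05] [-180.    -29.97   87.17]
[-0.0019, 0.0004, -0.0002] [0.0001, 0.0002, -0.0002] mm [-0.6  0.1 -0.1] rows>= 0.0
```

Pushing the pin takes about 1.5 N, as expected. Now small steps until the collar seats.

arm_command([
  [[-0.002,0,0],[0,0,0]],
  [[-0.004,0,0],[0,0,0]],
  [[-0.006,0,0],[0,0,0]],
  [[-0.006,0,0],[0,0,0]],
])

```text
t: 15.52
position: [499.6, 108.9, 121.6]
orientation: [-180.0, -30.0, 87.2]
ft_force: [0.2, 2.3, 0.1]
opening: 14.9
finger_force: 59.2
```

arm_command([
  [[-0.002,0,0],[0,0,0]],
  [[-0.004,0,0],[0,0,0]],
  [[-0.004,0,0],[0,0,0]],
])

```text
t: 15.77
position: [499.5, 109.0, 121.6]
orientation: [180.0, -30.1, 87.2]
ft_force: [1.0, 2.9, 2.4]
opening: 15.0
finger_force: 59.4
```

arm_command([
  [[-0.002,0,0],[0,0,0]],
  [[-0.004,0,0],[0,0,0]],
  [[-0.004,0,0],[0,0,0]],
])

```text
t: 16.02
position: [499.5, 108.9, 121.6]
orientation: [180.0, -30.2, 87.3]
ft_force: [0.9, 6.4, 5.3]
opening: 15.1
finger_force: 59.7
```

```bash
python3 -c "
from look import *
st(0)"
```

```text
16.0167 face rel mouth (n,bx,perp) [ 1.72 -0.07  0.21] F in Mi [ 8.25  0.56 -1.38] tq [0.11 0.83 0.03] [179.99 -30.19  87.28]
[-0.0059, 0.0005, -0.0002] [-0.0002, -0.001, 0.0004] mm [-1.8  0.1 -0.1] rows>= 0.0
```

The collar is seated: the advance stopped and the axial force rose to 8 N with little side force. I'll draw it straight out.

arm_command([
  [[0.008,0,0],[0,0,0]],
  [[0.018,0,0],[0,0,0]],
  [[0.03,0,0],[0,0,0]],
  [[0.045,0,0],[0,0,0]],
  [[0.06,0,0],[0,0,0]],
  [[0.075,0,0],[0,0,0]],
  [[0.09,0,0],[0,0,0]],
  [[0.105,0,0],[0,0,0]],
  [[0.12,0,0],[0,0,0]],
  [[0.135,0,0],[0,0,0]],
  [[0.15,0,0],[0,0,0]],
  [[0.17,0,0],[0,0,0]],
  [[0.19,0,0],[0,0,0]],
  [[0.22,0,0],[0,0,0]],
  [[0.26,0,0],[0,0,0]],
  [[0.3,0,0],[0,0,0]],
  [[0.34,0,0],[0,0,0]],
  [[0.38,0,0],[0,0,0]],
  [[0.38,0,0],[0,0,0]],
])

```text
t: 17.6
position: [504.0, 209.4, 179.3]
orientation: [179.9, -30.2, 87.5]
ft_force: [-0.3, 1.1, -1.6]
opening: 15.4
finger_force: 59.2
```

Run:
```python
from look import *
st(110)
T,S=look("f5")
T0,S0=pickle.load(open("f0.pkl","rb"))
u=proj(S,[500.,120,150]).astype(int)
cv2.imwrite("pics/c8.png",np.vstack([np.hstack([crop(S,310,150,60,50,6,""),crop(T0,355,165,60,50,6,"")]),np.hstack([crop(S,125,195,60,50,6,""),crop(T,225,215,60,50,6,"")])]))
```

```text
17.6 face rel mouth (n,bx,perp) [117.59  -0.29   0.55] F in Mi [ 0.16 -0.32  1.96] tq [ 0.03 -0.58  0.02] [179.88 -30.16  87.53]
[-0.0255, 0.0017, -0.0015] [-0.0002, -0.0009, 0.0016] mm [-7.6  0.5 -0.4] rows>= 0.2
17.6 [504.  209.4 179.3] [179.88 -30.16  87.53] ft [-0.3  1.1 -1.6] [-0.57  0.06  0.  ]
51 [501.7 156.2 170.3] [203.6 241.4] [351.  172.6]
91 [500.2 121.6 150.2] [217.  242.2] [336.6 178.8]
121 [499.1  95.7 135.2] [226.9 242.7] [326.  183.4]
```

View pics/c8.png

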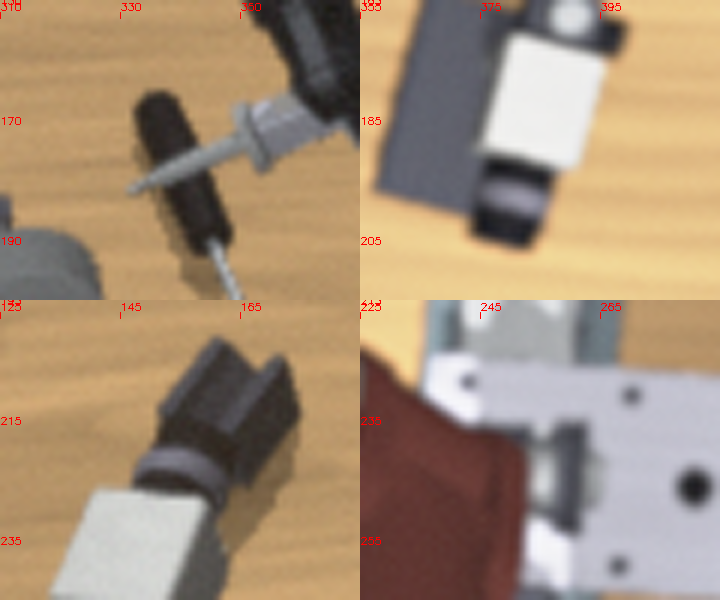

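c8: the pin is now shorter, with its tip at scene (331,181), which matches 0.015 pushed in. The carriage and knob haven't moved (top (281,245.5)). The lens barrel front edge runs from about (372.9,203) to (383.3,205.8) in the top view.

Run:
```python
from h import *
import pickle
T,S=pickle.load(open("f0.pkl","rb"))
for a,b in [((390.2,193),(139.8,225.9)),((374.7,189.2),(158.6,226.8))]: print("body front corner",tri(T,a,S,b))
for z in(180,): 
    A,B=plane(T,(372.7,203.2),z),plane(T,(383.0,205.8),z); print("lens edge",A,B,np.linalg.norm(A-B),(A+B)/2)
    d=A-B; print("ang of edge",np.degrees(np.arctan2(d[1],d[0])))
c=[plane(T,u,200) for u in((374.7,189.2),(379.5,169.9),(395.3,173.8),(390.5,193.1))]
for i,j in((0,1),(3,2),(3,0),(2,1)):
    d=c[j]-c[i];print("body edge",np.linalg.norm(d),np.degrees(np.arctan2(d[1],d[0])))
print(S["pixels"][205:232,140:172].max(2))
print(T["pixels"][188:212,368:394].max(2))
```

```text
body front corner (array([ 645.47417574, -349.67277369,  200.3613964 ]), np.float64(1.0300761371250784))
body front corner (array([ 654.58191971, -307.80263192,  202.87724411]), np.float64(1.7641396869345316))
lens edge [ 617.96258664 -305.72405517  180.        ] [ 611.51806602 -333.89798257  180.        ] 28.901592194870503 [ 614.74032633 -319.81101887  180.        ]
ang of edge 77.11578806280976
body edge 54.06392979867089 -12.962989440298152
body edge 54.01344271826403 -13.044445464517619
body edge 43.71417516659577 77.37276974740186
body edge 43.79069693728248 77.30605334606128
[[178 180 175 176 175 174 174 174 174 175 176 177 176 177 179 183 162 116
   82  77  59  55  59  66  62  80 122 167 170 123  91  81]
 [174 176 177 178 177 178 178 181 183 185 186 189 189 189 186 174 124  86
   75  64  57  55  59  63  64  66  78 117 129  96  83  66]
 [181 185 189 189 192 190 195 193 198 196 196 196 197 195 183 137  92  77
   67  56  52  54  63  63  67  61  66  79  85  84  77  58]
 [195 195 199 199 201 202 199 199 198 199 199 195 194 182 151 100  77  74
   57  54  55  60  59  63  63  63  68 
[... 4997 characters left out ...]
21 192 230
  236 235 234 234 233 232 232 232]
 [238 239 240 240 241 241 237 233 227 222 201 177 158 144 146 176 223 239
  240 239 238 238 237 237 237 236]
 [236 236 237 238 238 239 239 240 240 240 236 230 225 223 224 228 237 241
  241 240 240 240 240 240 239 239]
 [233 234 234 234 235 234 236 237 238 238 238 238 238 238 239 239 239 240
  240 240 240 240 240 241 240 240]
 [233 233 233 233 233 233 233 234 234 235 235 236 236 236 236 236 237 238
  238 237 238 238 239 240 240 240]
 [234 234 234 233 234 234 234 233 234 234 234 233 233 234 233 234 234 234
  234 235 234 235 236 236 236 237]
 [236 236 236 236 236 236 236 235 235 236 235 235 235 234 234 235 234 234
  234 234 234 233 234 234 233 234]]
```

Run:
```python
from h import *
import pickle
T,S=pickle.load(open("f0.pkl","rb"))
L=plane(T,(378.6,205.2),180);print("lens",L)
cx=np.array([np.cos(np.radians(-13)),np.sin(np.radians(-13)),0]);tip=L-80*cx;print("tip",tip)
# gauge axis along camera -y : tip towards world -y ; tool x = +cam y
cy=np.array([-cx[1],cx[0],0]);print(np.degrees(np.arctan2(cy[1],cy[0])))
M=Rd(77.0);gx=.5
P=tip+M[:,0]*(106-gx)+M[:,2]*19; print("TCP",P,np.hypot(*P[:2]),M[:,0])
A=(500,140,225);W=Rd(82)
inc(A,W); inc((495,-60,200),M,A,W); inc(P,M,(495,-60,200),M)
```

```text
lens [ 612.87173244 -321.88803642  180.        ]
tip [ 534.92212726 -303.89195207  180.        ]
77.0
TCP [ 558.65446349 -201.09591023  161.        ] 593.7460523597201 [0.22495105 0.97437006 0.        ]
[-0.1123, -0.003, -0.247] [-0.0075, -0.1664, 0.0286] mm [-33.7  -0.9 -74.1] rows>= 4.2
[-0.6625, 0.0763, 0.0833] [0.0, -0.0, 0.0278] mm [-198.7   22.9   25. ] rows>= 4.8
[-0.4105, 0.3125, 0.13] [0.0, 0.0, 0.0] mm [-123.2   93.8   39. ] rows>= 3.8
```

arm_command([
  [[0,0,-0.08],[0,-0.03,0.005]],
  [[-0.03,0,-0.16],[-0.003,-0.07,0.012]],
  [[-0.07,0,-0.2],[-0.005,-0.11,0.02]],
  [[-0.1,-0.002,-0.247],[-0.007,-0.145,0.025]],
  [[-0.112,-0.003,-0.247],[-0.0075,-0.1664,0.0286]],
  [[-0.112,-0.003,-0.247],[-0.0075,-0.1664,0.0286]],
  [[-0.112,-0.003,-0.247],[-0.0075,-0.1664,0.0286]],
])

```text
t: 18.28
position: [499.4, 140.3, 224.1]
orientation: [-179.9, -0.0, 82.0]
ft_force: [0.4, 0.2, -1.6]
opening: 14.8
finger_force: 59.3
```

arm_command([
  [[-0.06,0.006,0.01],[0,0,0.005]],
  [[-0.15,0.017,0.02],[0,0,0.01]],
  [[-0.25,0.03,0.03],[0,0,0.015]],
  [[-0.35,0.04,0.045],[0,0,0.02]],
  [[-0.45,0.052,0.06],[0,0,0.025]],
  [[-0.55,0.063,0.07],[0,0,0.028]],
  [[-0.63,0.076,0.08],[0,0,0.028]],
  [[-0.66,0.076,0.083],[0,0,0.028]],
  [[-0.66,0.076,0.083],[0,0,0.028]],
])

```text
t: 19.03
position: [493.3, -64.0, 199.5]
orientation: [-179.9, 0.0, 76.4]
ft_force: [0.1, -0.0, -1.3]
opening: 15.1
finger_force: 59.3
```

Run:
```python
from look import *
s=r.read_state();print(s['t'],s['position'],s['orientation'],s['opening'])
inc((558.65,-201.1,161),Rd(77.0))
```

```text
19.0333 [493.34286599 -63.96660869 199.5147743 ] [-1.79895123e+02  4.44049917e-02  7.63804202e+01] 15.069982730007634
[-0.3929, 0.3194, 0.1281] [-0.0006, 0.0002, -0.0034] mm [-117.9   95.8   38.4] rows>= 3.8
```

arm_command([
  [[-0.05,0.04,0.016],[0,0,-0.003]],
  [[-0.12,0.1,0.04],[0,0,-0.003]],
  [[-0.19,0.155,0.064],[0,0,-0.003]],
  [[-0.26,0.21,0.085],[0,0,-0.003]],
  [[-0.32,0.26,0.105],[0,0,-0.003]],
  [[-0.36,0.29,0.118],[0,0,-0.003]],
  [[-0.385,0.31,0.125],[0,0,-0.003]],
  [[-0.393,0.319,0.128],[0,0,-0.003]],
  [[-0.393,0.319,0.128],[0,0,-0.003]],
  [[-0.393,0.319,0.128],[0,0,-0.003]],
  [[-0.393,0.319,0.128],[0,0,-0.003]],
  [[-0.393,0.319,0.128],[0,0,-0.003]],
])

```text
t: 20.03
position: [561.3, -194.6, 161.8]
orientation: [-180.0, -0.1, 77.5]
ft_force: [-0.3, -0.0, -1.7]
opening: 15.6
finger_force: 59.2
```

Run:
```python
from look import *
inc((558.65,-201.1,161),Rd(77.0))
T,S=look("f6")
print("tip aim",proj(T,[534.9,-303.9,180]),proj(S,[534.9,-303.9,180]))
cv2.imwrite("pics/c9.png",np.hstack([crop(T,310,185,80,70,5,""),crop(S,140,170,80,70,5,"")]))
```

```text
[-0.0231, -0.004, 0.0026] [-0.0002, -0.0004, 0.0029] mm [-6.9 -1.2  0.8] rows>= 0.2
20.0333 [ 561.3 -194.6  161.8] [-1.7997e+02 -6.0000e-02  7.7520e+01] ft [-0.3 -0.  -1.7] [ 0.05 -0.01  0.05]
51 [ 550.4 -243.9  180.7] [349.6 227.3] [190.9 196.3]
91 [ 541.8 -283.   180.7] [363.9 230.9] [174.4 195. ]
121 [ 535.3 -312.3  180.7] [374.7 233.5] [162.1 194. ]
tip aim [371.54706889 233.58096711] [165.70116074 193.78111419]
```

View pics/c9.png

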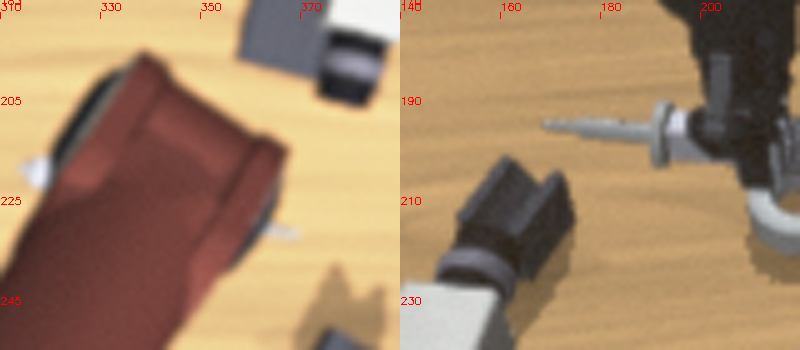

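c9: the tip is at top (368.9,231.5) and scene (168.1,194.5), about 7 mm short along the gauge axis. I'll correct that.

arm_command([
  [[-0.012,-0.002,0.0015],[0,0,0.0015]],
  [[-0.023,-0.004,0.0026],[0,0,0.0029]],
  [[-0.023,-0.004,0.0026],[0,0,0.0029]],
  [[-0.023,-0.004,0.0026],[0,0,0.0029]],
  [[-0.023,-0.004,0.0026],[0,0,0.0029]],
  [[-0.023,-0.004,0.0026],[0,0,0.0029]],
  [[-0.023,-0.004,0.0026],[0,0,0.0029]],
])

```text
t: 20.72
position: [558.7, -202.5, 160.7]
orientation: [-180.0, -0.0, 76.9]
ft_force: [-0.0, 0.7, -0.9]
opening: 14.9
finger_force: 59.2
```

Run:
```python
from look import *
inc((558.65,-201.1,161),Rd(77.0))
T,S=look("f7")
T6,S6=pickle.load(open("f6.pkl","rb"));print("f6 tip",tri(T6,(368.9,231.6),S6,(168.1,194.6)))
print(T["pixels"][226:240,364:378].min(2));print(S["pixels"][189:199,158:174].min(2))
```

```text
[0.0044, -0.0012, -0.0011] [-0.0002, -0.0, -0.0005] mm [ 1.3 -0.4 -0.3] rows>= 0.0
20.7167 [ 558.7 -202.5  160.7] [-1.7997e+02 -1.0000e-02  7.6910e+01] ft [-0.   0.7 -0.9] [ 0.05 -0.03 -0.02]
51 [ 547.3 -251.7  179.7] [352.4 228.6] [187.7 195.9]
91 [ 538.2 -290.6  179.7] [366.7 232.2] [171.3 194.4]
121 [ 531.4 -319.9  179.7] [377.4 235. ] [159.  193.3]
f6 tip (array([ 540.15369871, -296.97105542,  181.96757045]), np.float64(1.289845955781421))
[[ 61  74  89  93  93 115 142 153 153 153 151 150 151 153]
 [ 67  78  90  89  94 124 146 155 155 156 153 154 154 152]
 [ 68  79  83  85 108 137 151 156 156 154 156 156 155 153]
 [ 68  76  77  92 124 146 154 157 155 156 156 155 155 155]
 [ 73  74  88 118 143 151 153 153 153 153 154 154 152 153]
 [ 68  78 118 158 172 167 158 150 148 148 149 149 150 151]
 [ 69  96 145 189 197 187 178 168 156 149 146 145 146 147]
 [ 74 103 146 177 185 182 182 187 174 155 146 144 145 146]
 [ 92 118 140 155 157 158 167 176 169 155 146 147 145 145]
 [114 137 149 149 150 150 153 159 157 153 148 150 149 148]
 [132 147 151 151 151 149 150 152 150 150 152 148 148 148]
 [137 147 147 147 148 147 145 146 146 148 147 145 135 134]
 [141 143 144 142 143 142 142 143 142 144 140 131 116 115]
 [146 143 143 144 143 144 146 144 143 143 138 125 110 107]]
[[106 106 107 102 105 102 108 103 102 100 101 100 100 104  99  99]
 [102 106 104 105 105 103 106 104 105 107 104 107 107 106 106 108]
 [109 106 108 109 108 108 108 106 107 106 105 104 108 107 105 109]
 [108 105 110 107 108 109 103 113 118 112 111 110 107 110 113 117]
 [107 108 110 107 107 106 111 108 132 122 123 120 115 124 137 149]
 [107 107 104 103 103 104 101 107 137 129 139 138 148 155 149 149]
 [110 106 107 104 105 105 108 108 114 107 114 120 130 130 129 134]
 [110 107 110 111 108 111 110 112 112 115 113 111 115 109 107 115]
 [114 113 116 117 115 113 117 115 117 114 116 117 113 112 115 104]
 [116 114 110 115 112 114 112 114 111 108 111 111 111 108 110 108]]
```

The tip is at top (372.5,233.3) and scene (165.5,193.7), against an aim of (371.5,233.6) and (165.7,193.8). The gauge is level and the grip is holding, so I'm handing in.

```bash
python3 -c "
from plant import r
print(abs(r.read_state()['joint_velocities']).max()); print(r.finish_job())"
```

```text
0.1509686949757559
the job is handed in; nothing more can be done
None
```

The job is handed in: the carriage is against its front stop, the collar was seated at about 8 N and drawn out with the pin pushed in about 15 mm, and the gauge is still held level and side-on, pin tip about 8 cm in front of the lens and at its height to within about 2–3 mm.

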